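# Seat the pocket template on its locating pins

## Robot

A 6-joint arm with a two-finger parallel gripper is mounted at the origin on the work surface. World frame = base frame: x ahead of the robot, y to its left, z up, the work surface at z = 0. Lengths are in m, angles in rad, forces in N, time in s.
With the tool pointing down it reaches from about 0.375 to 0.925 m from the base axis. Payload 5.7 kg.
Tool frame: the origin (TCP) lies at the very end of the fingers, on their centre line; the grasp point (between the pads) lies 19 mm behind it; z points along the fingers, x is the direction in which the jaws open and shut, and the axes are right-handed (so a half turn about z gives the same grasp; the last joint's range is limited). The gripper opens to 88 mm and grips with 3 to 60 N. Pads are 20 mm wide; open, the fingers measure 115 mm over their backs; the gripper's body (75 mm by 178 mm) begins 61 mm behind the grasp point.
Start: joints at [1.191, 0.359, 1.51, -0, 1.272, -0.115], TCP at [0.157, 0.579, 0.223] pointing down, gripper open.
Joint ranges: [-2.97, 2.97], [-1.01, 2.36], [0.21, 2.38], [-0.96, 4.11], [0.2, 2.71], [-2.98, 2.98]. Speed limits (rad/s): [2.39, 2.39, 3.14, 3.14, 3.14, 3.14].

## Interface

Orientations are given as a rotation vector (axis times angle).
In Python, from rig import bot, grab_frame, ticket gives the robot as it stands. The module is installed in compiled form; this text tells all that it offers.
- The arm moves only by the shell command python3 -m creep 'ROWS'. ROWS is JSON, a list that holds one entry, the list of rows, each a list of 7 numbers: the opening, from 0 (shut) to 1 (fully open), then the shift along the tool's x, y, z in m, then the turn, a rotation vector about the tool's x, y, z in degrees. A call has 1 to 20 rows; each row shifts and turns the commanded pose from where the row before left it, along the tool's axes as they then stand; what a row does not reach is not made up. A row lasts 1/12 s, in which the tool goes at most 41.7 mm and 7.16 degrees, less where a joint would pass 70% of its speed; a pose out of reach is approached as far as the arm can. A call is refused whole if a number of a shift passes 0.0417 or a number of a turn 7.16, either way. A call with a gripper value outside its range is refused whole. The fingers move at their own pace and stop on an object; the grip force is fixed at half the most. Time passes only in rows, so rows that do not move let the fingers close. It gives the time, the measured TCP pose, the force and the opening at its end, in the units of the state.
- bot.read_state(): the state, without advancing time (a new reading comes with each control period).
- grab_frame(name): name is "scene" or "top"; returns a dict with "frame" (400x640x3 uint8, red, green, blue), "z_map" (400x640 float32, m along the optical axis (not along the pixel's ray), 0 where there is no reading), "K" (3x3 intrinsics, pixels), "cam_to_world" (4x4, takes a point from camera to world coordinates). Camera axes: x right, y up, looking along -z (the intrinsics and any distortion apply to the point x, -y, -z); pixel columns grow to the right and rows downward; lengths in m; the calibration is good to about 2 mm. A picture is of the moment at which its call begins.
- ticket.job_done(): hands the job in, once; it reports no verdict.
The state is a dict: "time": time; "joint_pos": joint angles; "dq": joint speeds; "effort": joint torques, N m; "eef_pos": TCP position; "tcp_rot": TCP orientation; "wrist_force": force on the tool from outside, world axes, zero at the start; "torque": the same for the moment, N m; "opening": finger opening in m.
Only numpy, scipy, OpenCV 4.12 (cv2) and the standard library are available. Lean on these libraries where they do the work, as an engineer would, in place of code of your own. Each camera call takes 0.05 s, during which the arm holds its last target. There are 200 camera calls.

## Task

The aluminium pocket template has been left askew on the marking board, propped up on the two locating pins instead of seated on them. Nudge it sideways with the fingertips, only pushing and never picking it up, until both of its holes drop over the pins and it lies flat on the board. Leave the spool, pin cup, chalk and shears where they are.

Things in the scene. Friction and masses are not known exactly. Their poses are not given: they have to be found in the camera images.
- board: Fixed plywood marking board, 300 mm (its x) by 460 mm (its y), 12 mm thick; origin at the centre of its underside, on the table; z up, x towards the fence, on the side away from the robot.
- fence (a point): Mid-length of the fence, on its face towards the robot, level with the board's top: board x = +80.4 mm, y = 0. The fence is a straight hardwood batten along the board's whole y length, 25 mm wide, standing 24 mm above the board's top.
- pin_left (a point): Centre of the top of the steel locating pin at board x = +40, y = +60 mm; it stands 9 mm above the board's top (21 mm above the table), 10 mm in diameter, its top 3 mm tapering to 5 mm.
- pin_right (a point): The same for the other pin, at board x = +40, y = -60 mm.
- template: Loose aluminium plate with scribed pocket outline, 150 mm (its x, towards the fence) by 200 mm (its y, along the fence) by 6 mm, 0.3 to 0.6 kg; origin at the centre of its underside. Starts 13 to 28 mm short of the fence, up to 45 mm to either side along it, slightly turned, tilted about 4 degrees: it rests on both pin tops and on its long edge nearest the robot. Slides under a few newtons.
- template_mid (a point): Centre of the template, 3 mm above its underside. Flush with the fence and with its holes in line with the pins, the template drops flat by itself, this point then 15 mm above the table; the pins then stand 3 mm proud of it and stop it sliding on.
- hole_left (a point): Centre of a 13 mm through hole at plate x = +35, y = +60 mm (40 mm from the long edge nearest the fence), on the plate's underside; belongs over pin_left.
- hole_right (a point): Centre of the other 13 mm hole, at plate x = +35, y = -60 mm, on the plate's underside; belongs over pin_right.
- spool: Thread spool standing on the board behind the fence, 34 mm in diameter, 50 mm tall; origin at the centre of its underside. Leave alone.
- pincup: Round black pin cup on the board behind the fence, 64 mm in diameter, 26 mm tall; origin at the centre of its underside. Leave alone.
- chalk: Block of tailor's chalk on the table beside the board's +y end, 50 x 40 x 10 mm; origin at the centre of its underside. Leave alone.
- shears: Cutting shears lying flat on the table beside the board's -y end, about 220 mm long (blades to its +x, 140 mm; handles to its -x, 80 mm), 90 mm wide at the handles, 12 mm high; origin beneath the pivot. Leave alone.
Things that resemble listed ones, but are neither listed nor needed, are in the scene too. Of the things shaped like the template, the aluminium one is meant.

How it is judged:
At the end, for the whole second after the job is handed in: Each hole is over its own pin within 3 mm, the template lies flat (within 0.02 rad, its underside within 2 mm of the board's top) and still, and the fingers are clear of it (horizontal distance between hole_left and pin_left below 0.003 m and horizontal distance between hole_right and pin_right below 0.003 m and z of each of hole_left, hole_right in the frame of board below 0.014 m and angle between template's own z axis and vertical below 0.02 rad and linear speed of template below 0.01 m/s); the robot touches nothing.
It fails at once if the template is lifted or carried (its centre more than 12 mm above its starting height, or tipped more than 0.17 rad) (z of template in the frame of board above 0.0294 m or angle between template's own z axis and vertical above 0.17 rad).
It fails at once if the spool is moved more than 15 mm (distance of spool from where it was at the start of the episode above 0.015 m).
It fails at once if the pincup is moved more than 15 mm (distance of pincup from where it was at the start of the episode above 0.015 m).
It fails at once if the chalk is moved more than 15 mm (distance of chalk from where it was at the start of the episode above 0.015 m).
It fails at once if the shears is moved more than 15 mm (distance of shears from where it was at the start of the episode above 0.015 m).
It also fails if it takes over 48 s, if anything falls off the work surface, if the arm or the gripper's body presses on something with over 40 N, if the wrist force passes 120 N, or if a joint passes its speed limit or range.

## Working session

There is one attempt and no reset: what is moved stays moved. The work goes in short steps, Python scripts to look and compute and a shell command to move; the robot and the scene stay as the last step left them, time stands still between calls to the robot, and variables do not carry over. Pictures are saved under pics/ and viewed, about 8 in all and at most 12, crops included, and the job is handed in when it is done.

```bash
mkdir -p pics; cat > h.py <<'E'
import numpy as np,cv2
from rig import bot,grab_frame,ticket
def shot(cam,fn,crop=None,s=1):
    d=grab_frame(cam); np.savez(''+cam+'.npz',**d)
    im=d['frame']
    if crop: im=im[crop[1]:crop[3],crop[0]:crop[2]]
    cv2.imwrite('pics/'+fn,cv2.resize(im[:,:,::-1],None,fx=s,fy=s,interpolation=cv2.INTER_CUBIC)); return d
def ray(d,u,v):
    K=d['K'];T=d['cam_to_world'];r=np.array([(u-K[0,2])/K[0,0],-(v-K[1,2])/K[1,1],-1]);return T[:3,3],T[:3,:3]@r
def at_z(d,u,v,z):
    o,r=ray(d,u,v);return o+r*(z-o[2])/r[2]
def by_depth(d,u,v):
    o,r=ray(d,u,v);return o+r*d['z_map'][int(round(v)),int(round(u))]
def proj(d,p):
    T=d['cam_to_world'];q=T[:3,:3].T@(np.array(p)-T[:3,3]);K=d['K'];return K[0,0]*q[0]/-q[2]+K[0,2],K[1,1]*-q[1]/-q[2]+K[1,2]
E
python3 - <<'E'
from h import *
for c in('top','scene'):
    d=shot(c,c+'1.png'); print(d['K'],d['cam_to_world'].round(3),{k for k in d})
print(bot.read_state())
E
```

```text
[[407.39948594   0.         315.26161061]
 [  0.         407.39948594 202.14668509]
 [  0.           0.           1.        ]] [[ 0.011  0.999 -0.046  0.484]
 [-1.     0.011  0.013  0.048]
 [ 0.013  0.046  0.999  1.252]
 [ 0.     0.     0.     1.   ]] {'cam_to_world', 'z_map', 'K', 'frame'}
[[463.20066725   0.         316.67033935]
 [  0.         463.20066725 193.32469134]
 [  0.           0.           1.        ]] [[-0.789 -0.357  0.499  1.121]
 [ 0.613 -0.488  0.621  0.714]
 [ 0.022  0.796  0.605  0.728]
 [ 0.     0.     0.     1.   ]] {'cam_to_world', 'z_map', 'K', 'frame'}
{'time': 0.1, 'joint_pos': array([ 1.19092602e+00,  3.59420013e-01,  1.51127968e+00,  4.01111920e-05,
        1.27249506e+00, -1.15116737e-01]), 'dq': array([-0.00068581, -0.00040114, -0.00146182,  0.00179426,  0.00032074,
       -0.00045455]), 'effort': array([ 4.10561825e-05, -5.16355348e+01, -2.71408439e+01,  6.78076199e-02,
        2.77833041e-02, -4.87989109e-05]), 'eef_pos': array([0.15678408, 0.57853823, 0.22191831]), 'tcp_rot': array([ 2.49460010e+00,  1.90830293e+00, -2.19148612e-03]), 'wrist_force': array([0.02444552, 0.4309553 , 0.38481069]), 'torque': array([-0.01460564, -0.00425572,  0.00749792]), 'opening': 0.08776730506378967}
```

View pics/top1.png

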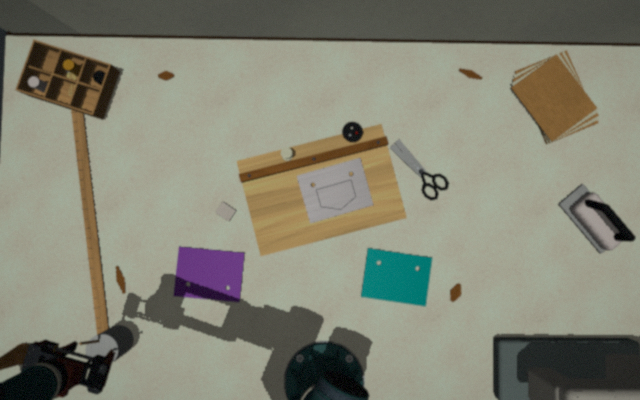

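View pics/scene1.png

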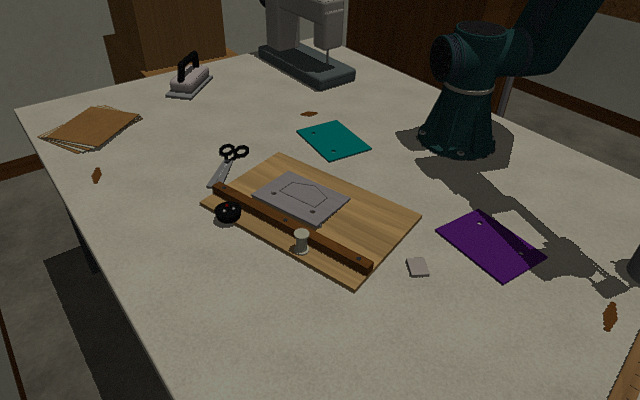

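The view from the top camera shows three similar plates: grey on the board (335,190), purple (210,273) and teal (397,277) on the table. The grey one fits, being aluminium-coloured, scribed with a pocket and on the board. I'll confirm that in an enlarged crop.

```bash
python3 - <<'E'
from h import *
shot('top','top2.png',(225,110,425,260),4)
shot('scene','scene2.png',(190,140,430,300),3.3)
E
```

```text
(no output)
```

View pics/top2.png

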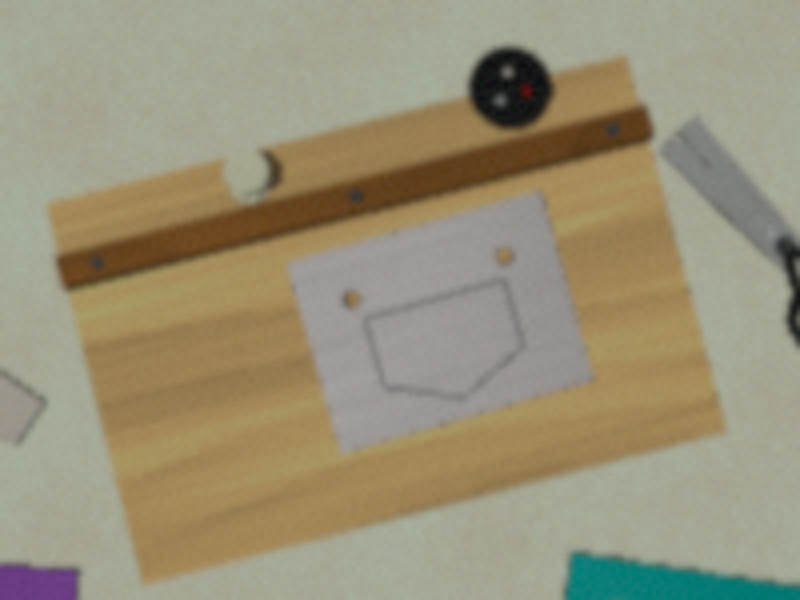

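View pics/scene2.png

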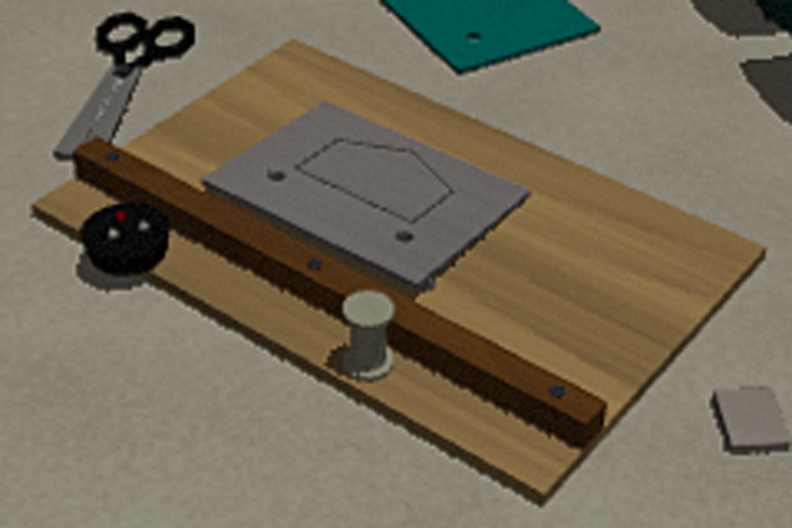

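The crops confirm it: the grey, scribed plate sits on the board, short of the fence and shifted to -y. Its holes are at crop (352,299) and (504,256) in the top view. Next I fit the board and plate poses.

```bash
cat > fit.py <<'E'
from h import *
from scipy.optimize import least_squares
R2=lambda a:np.array([[np.cos(a),-np.sin(a)],[np.sin(a),np.cos(a)]])
BC=np.array([[.15,.23],[.15,-.23],[-.15,-.23],[-.15,.23]])
TC=np.array([[.075,.1],[.075,-.1],[-.075,-.1],[-.075,.1],[.035,.06],[.035,-.06]])
def tpl(p,flat):  # top-surface points in board coords
    t=0 if flat else np.arcsin(.009/(.115-p[0]))
    q=TC.copy(); x=(q[:,0]+.075)*np.cos(t)-.006*np.sin(t)-.075; z=.012+(q[:,0]+.075)*np.sin(t)+.006*np.cos(t)
    xy=np.c_[x,q[:,1]]@R2(p[2]).T+p[:2]; return np.c_[xy,z]
def fit(d,bpx,tpx,b=None,flat=False):
    def world(b,P): return np.c_[P[:,:2]@R2(b[2]).T+b[:2],P[:,2]]
    def res(v):
        bb=v[:3] if b is None else b; p=v[-3:]
        P=[] if b is not None else list(world(bb,np.c_[BC,np.full(4,.012)]))
        m=[] if b is not None else list(bpx)
        P+=list(world(bb,tpl(p,flat))); m+=list(tpx)
        return (np.array([proj(d,x) for x in P])-np.array(m)).ravel()
    r=least_squares(res,([.53,.03,.2] if b is None else [])+[-.015,0,0]); return r.x,np.abs(r.fun).max()
def unc(P,c,s): return (np.array(P)+.5)/s-.5+np.array(c)
E
python3 - <<'E'
from fit import *
dt=dict(np.load('top.npz'));ds=dict(np.load('scene.npz'))
T=lambda P:unc(P,(225,110),4); S=lambda P:unc(P,(190,140),3.3)
x,e=fit(dt,T([(50,203),(628,57),(724,430),(145,582)]),T([(290,263),(544,192),(592,380),(342,452),(352,299),(504,256)])); print('top',x.round(4),e)
y,e=fit(ds,S([(543,497),(33,207),(293,40),(766,250)]),S([(420,283),(204,182),(323,102),(530,193),(404,236),(276,176)])); print('scene',y.round(4),e)
m=(x+y)/2; print('mean',m.round(4), 'yaw deg',np.degrees(m[[2,5]]))
E
```

```text
top [ 0.5823  0.0136  0.2627 -0.0142 -0.0379  0.0219] 1.2115757337024888
scene [ 0.5818  0.017   0.2637 -0.0146 -0.0389  0.037 ] 0.8936814000473134
mean [ 0.5821  0.0153  0.2632 -0.0144 -0.0384  0.0294] yaw deg [15.08045893  1.68690721]
```

```bash
python3 -m creep '[[[0,0,0,0,0,0,-6.06],[0,0,0,0,0,0,-6.06],[0,0,0,0,0,0,-6.06],[0,0,0,0,0,0,-6.06],[0,0,0,0,0,0,-6.06],[0,-0.034,0.0105,0,0,0,0],[0,-0.034,0.0105,0,0,0,0],[0,-0.034,0.0105,0,0,0,0],[0,-0.034,0.0105,0,0,0,0],[0,-0.034,0.0105,0,0,0,0],[0,-0.034,0.0105,0,0,0,0],[0,-0.034,0.0105,0,0,0,0],[0,-0.034,0.0105,0,0,0,0],[0,-0.034,0.0105,0,0,0,0],[0,-0.034,0.0105,0,0,0,0],[0,-0.034,0.0105,0,0,0,0],[0,-0.034,0.0105,0,0,0,0]]]'
cat > where.py <<'E'
from fit import *
from scipy.spatial.transform import Rotation as Ro
s=bot.read_state(); b=np.array([.5821,.0153]);a=.2632
M=Ro.from_rotvec(s['tcp_rot']).as_matrix()
p=(s['eef_pos'][:2]-b)@R2(a); f=s['wrist_force'][:2]@R2(a)
print('t %.2f TCP board mm'%s['time'],(p*1e3).round(1),'z %.1f'%(1e3*s['eef_pos'][2]),'toolx-by deg %.2f'%(np.degrees(np.arctan2(M[1,0],M[0,0])-a)-90),'down',M[:,2].round(3),'F',f.round(1),s['wrist_force'][2].round(1),s['opening'])
E
python3 where.py
```

```text
time: 1.62
eef_pos: [0.3856, 0.2165, 0.2227]
tcp_rot: [1.909, 2.495, 0.0]
wrist_force: [0.2, 0.5, 0.8]
opening: 0.0005
t 1.62 TCP board mm [-137.4  245.4] z 222.7 toolx-by deg 0.05 down [ 0.  0. -1.] F [0.3 0.5] 0.8 0.0005336269980813321
```

```bash
python3 -m creep '[[[0,-0.035,0.0103,0,0,0,0],[0,-0.035,0.0103,0,0,0,0],[0,-0.035,0.0103,0,0,0,0],[0,-0.035,0.0103,0,0,0,0],[0,-0.035,0.0103,0,0,0,0],[0,-0.035,0.0103,0,0,0,0],[0,-0.035,0.0103,0,0,0,0],[0,-0.035,0.0103,0,0,0,0],[0,-0.035,0.0103,0,0,0,0],[0,-0.035,0.0103,0,0,0,0],[0,-0.035,0.0103,0,0,0,0],[0,-0.035,0.0103,0,0,0,0],[0,0,0,0.035,0,0,0],[0,0,0,0.035,0,0,0],[0,0,0,0.035,0,0,0],[0,0,0,0.035,0,0,0],[0,0,0,0.03,0,0,0],[0,0,0,0.02,0,0,0],[0,0,0,0,0,0,0]]]' >/dev/null; python3 where.py
```

```text
t 3.20 TCP board mm [ -16.8 -170.7] z 27.9 toolx-by deg 0.03 down [-0.008  0.003 -1.   ] F [-0.4  1.2] 0.1 0.0003138184759703993
```

```bash
python3 -m creep '[[[0,0,0,0.006,0,0,0],[0,0,0.002,0.005,0,0,0],[0,0.006,0,0,0,0,0],[0,0.006,0,0,0,0,0],[0,0.003,0,0,0,0,0],[0,0.003,0,0,0,0,0],[0,0.003,0,0,0,0,0],[0,0.003,0,0,0,0,0],[0,0.003,0,0,0,0,0],[0,0.003,0,0,0,0,0],[0,0.003,0,0,0,0,0],[0,0.003,0,0,0,0,0],[0,0.003,0,0,0,0,0],[0,0.003,0,0,0,0,0],[0,0,0,0,0,0,0]]]' >/dev/null; python3 where.py; python3 - <<'E'
from h import *
shot('scene','scene3.png',(190,140,430,300),3.3)
E
```

```text
t 4.45 TCP board mm [ -11.4 -130.3] z 21.8 toolx-by deg 0.06 down [ 0.  0. -1.] F [ 0.7 -1.1] 1.6 0.00014174665325996245
```

View pics/scene3.png

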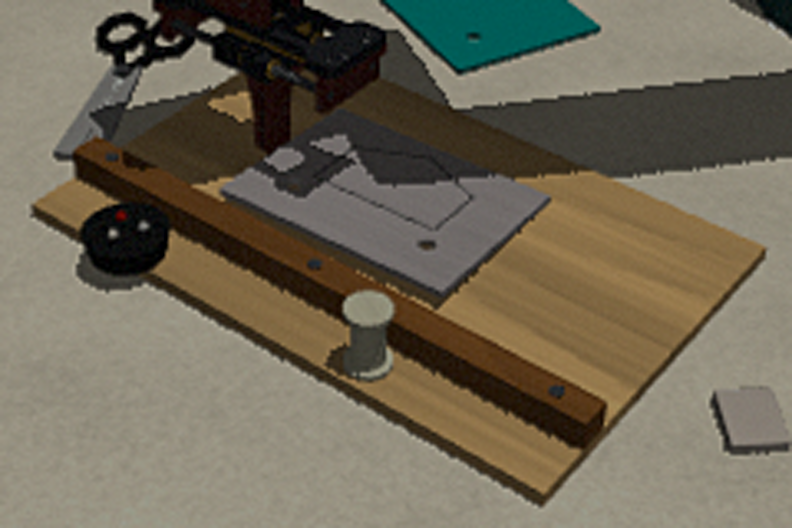

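The plate is sliding cleanly towards +y: hole_left moved from crop (404,236) to (427,244). The tip is rather high, so I'll back off, lower it and push on.

```bash
python3 -m creep '[[[0,-0.004,0,0,0,0,0],[0,0,0,0.006,0,0,0],[0,0.003,0,0,0,0,0],[0,0.003,0,0,0,0,0],[0,0.003,0,0,0,0,0],[0,0.003,0,0,0,0,0],[0,0.003,0,0,0,0,0],[0,0.003,0,0,0,0,0],[0,0,0,0,0,0,0],[0,0,0,0,0,0,0]]]' >/dev/null; python3 where.py; python3 -m creep '[[[0,-0.012,0,0,0,0,0],[0,-0.02,0,0,0,0,0],[0,-0.02,0,0,0,0,0],[0,0,0,-0.03,0,0,0],[0,0,0,-0.04,0,0,0],[0,0,-0.03,-0.04,0,0,0],[0,0,-0.04,-0.02,0,0,0],[0,0,-0.04,0,0,0,0],[1,0.01,-0.04,0,0,0,0],[1,0.04,-0.04,0,0,0,0],[1,0.04,0,0,0,0,0],[1,0.04,0,0,0,0,0],[1,0.04,0,0,0,0,0],[1,0,0,0,0,0,0]]]' >/dev/null; python3 where.py
python3 - <<'E'
from h import *
shot('scene','scene4.png',(190,140,430,300),3.3)
shot('top','top4.png',(225,110,425,260),4)
E
```

```text
t 5.33 TCP board mm [ -11.5 -116.3] z 15.8 toolx-by deg 0.06 down [-0.  0. -1.] F [ 0.2 -0.4] 0.5 0.000502571975524758
t 6.50 TCP board mm [-186.1   -3.9] z 137.4 toolx-by deg 0.18 down [-0.004  0.003 -1.   ] F [-0.7 -0. ] 0.7 0.03687257556275698
```

View pics/scene4.png

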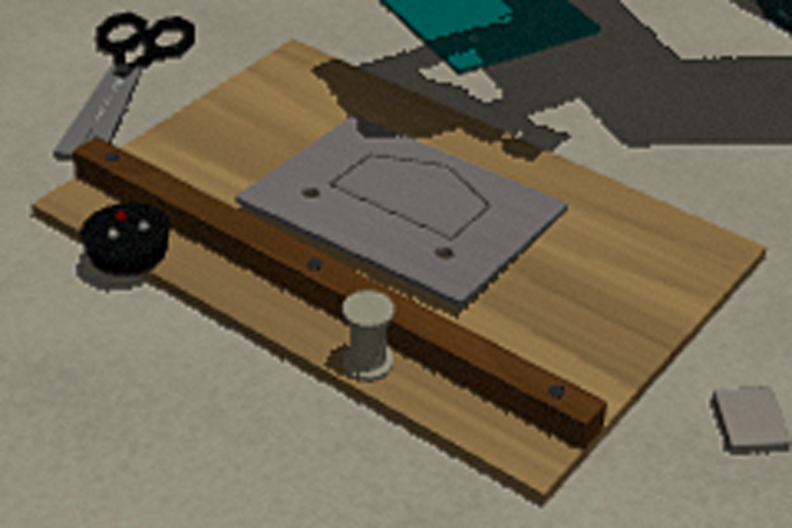

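View pics/top4.png

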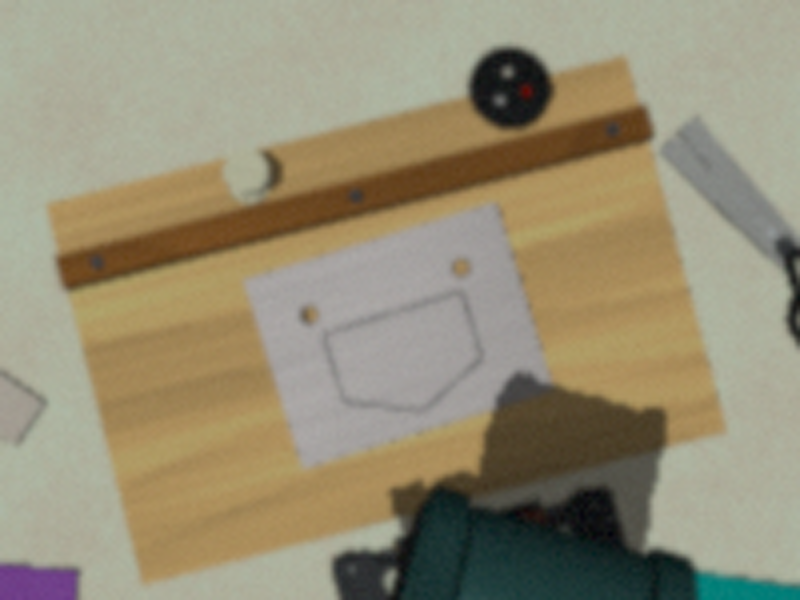

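```bash
python3 - <<'E'
from fit import *
dt=dict(np.load('top.npz'));ds=dict(np.load('scene.npz'))
T=lambda P:unc(P,(225,110),4); S=lambda P:unc(P,(190,140),3.3)
x,e=fit(dt,T([(50,203),(628,57),(724,430),(145,582)]),T([(246,281),(499,203),(550,384),(304,467),(309,315),(460,267)])); print('top',x.round(4),e)
y,e=fit(ds,S([(543,497),(33,207),(293,40),(766,250)]),S([(463,303),(238,199),(353,117),(567,208),(445,253),(311,192)])); print('scene',y.round(4),e)
m=(x+y)/2; print('mean',m.round(4), 'yaw deg',np.degrees(m[[2,5]]))
E
python3 where.py
```

```text
top [ 0.5823  0.0136  0.2627 -0.0153 -0.0047  0.0551] 1.2341755963428227
scene [ 0.5818  0.017   0.2637 -0.016  -0.0054  0.0525] 0.8675429931252552
mean [ 0.5821  0.0153  0.2632 -0.0156 -0.0051  0.0538] yaw deg [15.08060335  3.08492228]
t 6.60 TCP board mm [-183.2   -9. ] z 138.0 toolx-by deg 0.21 down [ 0.001 -0.    -1.   ] F [ 0.5 -0.6] 0.9 0.04481128895809914
```

```bash
python3 -m creep '[[[1,0.004,0.025,0.02,0,0,0],[1,0.003,0.025,0.03,0,0,0],[1,0,0.015,0.03,0,0,0],[1,0,0,0.03,0,0,0],[1,0,0,0.012,0,0,0],[1,0,0,0,0,0,0],[1,0,0,0,0,0,0],[1,0,0,0,0,0,0]]]'>/dev/null; python3 where.py
```

```text
t 7.27 TCP board mm [-117.7   -4.2] z 15.4 toolx-by deg -0.03 down [ 0. -0. -1.] F [-0.3  0.7] -0.2 0.08751583317416609
```

```bash
python3 -m creep '[[[1,0.001,0.005,0,0,0,0],[1,0.001,0.005,0,0,0,0],[1,0,0.003,0,0,0,0],[1,0,0.003,0,0,0,0],[1,0,0.003,0,0,0,0],[1,0,0.003,0,0,0,0],[1,0,0.003,0,0,0,0],[1,0,0.003,0,0,0,0],[1,0,0.003,0,0,0,0],[1,0,0,0,0,0,0],[1,0,0,0,0,0,0]]]'>/dev/null; python3 where.py
python3 - <<'E'
from h import *
shot('scene','scene5.png',(190,140,430,300),3.3)
E
```

```text
t 8.18 TCP board mm [-86.3  -0.8] z 15.8 toolx-by deg 0.05 down [ 0.002 -0.    -1.   ] F [-1.1 -0. ] 0.7 0.08768578873290017
```

View pics/scene5.png

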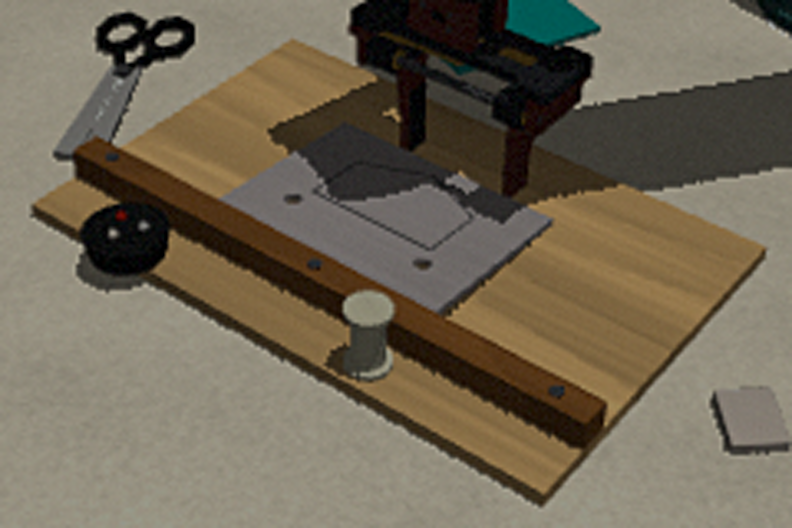

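```bash
python3 - <<'E'
import fit; from fit import *
fit.TC=TC[2:]
ds=dict(np.load('scene.npz')); S=lambda P:unc(P,(190,140),3.3)
b=np.array([.5818,.0170,.2637])
P=S([(343,123),(552,218),(423,264),(292,198)])
for fl in (0,1):
  y,e=fit.fit(ds,None,P,b,fl); print(fl,y.round(4),e)
# holes: observed centre vs expected seated (top surface z=.018)
W=lambda p:np.r_[R2(b[2])@p+b[:2],.018]
for n,yy in(('L',.06),('R',-.06)):
  print(n,(np.array(proj(ds,W([.04,yy])))-[190,140])*3.3, 'tilted pos',[((at_z(ds,*q,.025)[:2]-b[:2])@R2(b[2])*1e3).round(1) for q in P[2:]])
E
```

```text
Traceback (most recent call last):
AttributeError: 'function' object has no attribute 'fit'
```

```bash
python3 - <<'E'
import fit as F; from h import *
R2=F.R2; F.TC=F.TC[2:]
ds=dict(np.load('scene.npz')); S=lambda P:F.unc(P,(190,140),3.3)
b=np.array([.5818,.0170,.2637])
P=S([(343,123),(552,218),(423,264),(292,198)])
for fl in (0,1):
  y,e=F.fit(ds,None,P,b,fl); print(fl,y.round(4),e)
print('tilted pos',[((at_z(ds,*q,.025)[:2]-b[:2])@R2(b[2])*1e3).round(1) for q in P[2:]])
E
```

```text
0 [ 0.0011 -0.0099  0.0107] 0.2779021461592208
1 [-0.0043 -0.0137 -0.0002] 1.5888354803399807
tilted pos [array([33.2, 50.1]), array([ 33.6, -71.8])]
```

The plate is nearly square and close to the fence, but it has walked to y≈-10 mm (holes at crop (423,264) and (292,198)). I'll square-push +y by about 10 mm with both fingers spread, tool turned 90°.

```bash
python3 -m creep '[[[1,0,-0.02,0,0,0,0],[1,0,0,-0.03,0,0,0],[1,-0.02,0,-0.03,0,0,0],[1,-0.035,0.025,0,0,0,0],[1,-0.035,0.025,0,0,0,0],[1,-0.035,0.025,0,0,0,0],[1,-0.025,0.023,0,0,0,0],[1,0,0,0,0,0,7],[1,0,0,0,0,0,7],[1,0,0,0,0,0,7],[1,0,0,0,0,0,7],[1,0,0,0,0,0,7],[1,0,0,0,0,0,7],[1,0,0,0,0,0,7],[1,0,0,0,0,0,7],[1,0,0,0,0,0,7],[1,0,0,0,0,0,7],[1,0,0,0,0,0,7],[1,0,0,0,0,0,7]]]'>/dev/null; python3 -m creep '[[[1,0,0,0,0,0,6],[1,0,0,0,0,0,0],[1,0,0,0,0,0,0]]]' >/dev/null; python3 where.py
```

```text
t 10.07 TCP board mm [ -11.3 -147.3] z 75.7 toolx-by deg -89.78 down [ 0.001 -0.    -1.   ] F [0.4 0.2] 0.0 0.08761011077944805
```

```bash
python3 -m creep '[[[1,0,0,0.03,0,0,0.2],[1,0,0,0.025,0,0,0],[1,0,-0.005,0.005,0,0,0],[1,0,-0.006,0,0,0,0],[1,0,-0.003,0,0,0,0],[1,0,-0.003,0,0,0,0],[1,0,-0.003,0,0,0,0],[1,0,-0.003,0,0,0,0],[1,0,-0.003,0,0,0,0],[1,0,-0.003,0,0,0,0],[1,0,-0.003,0,0,0,0],[1,0,-0.003,0,0,0,0],[1,0,0,0,0,0,0],[1,0,0,0,0,0,0]]]'>/dev/null; python3 where.py
python3 - <<'E'
from h import *
shot('scene','scene6.png',(190,140,430,300),3.3)
E
```

```text
t 11.23 TCP board mm [ -11.7 -111.7] z 15.5 toolx-by deg -90.15 down [-0.001  0.    -1.   ] F [0.4 0.5] -0.4 0.08744306407053318
```

View pics/scene6.png

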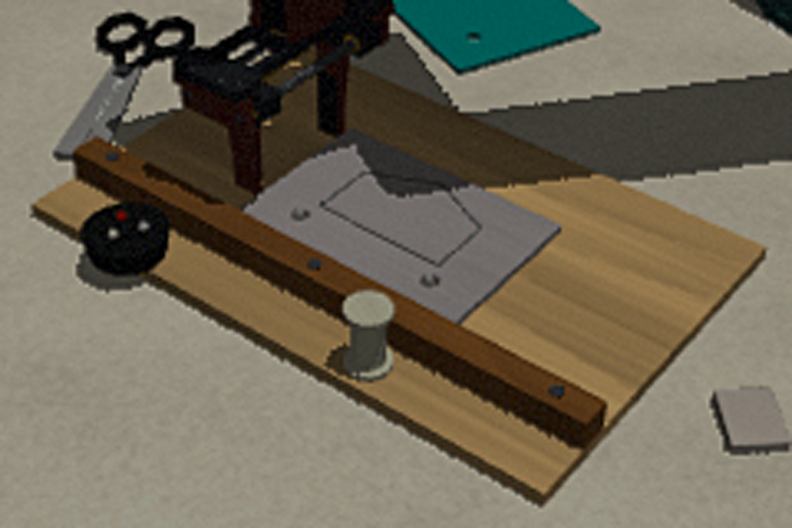

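Both holes now show a bright pin in them, at crop (430,281) and (300,215), and the plate looks dropped. I'll retreat and check by picture and depth.

```bash
python3 -m creep '[[[1,0,0.02,0,0,0,0],[1,0,0.03,0,0,0,0],[1,0,0,-0.04,0,0,0],[1,0,0,-0.04,0,0,0],[1,0,0,-0.04,0,0,0],[1,-0.04,0,-0.02,0,0,0],[1,-0.04,0,0,0,0,0],[1,-0.04,0.02,0,0,0,0],[1,-0.04,0.03,0,0,0,0],[1,-0.04,0.03,0,0,0,0],[1,0,0,0,0,0,0],[1,0,0,0,0,0,0]]]'>/dev/null; python3 where.py
python3 - <<'E'
from fit import *
dt=shot('top','top7.png'); ds=shot('scene','scene7.png',(240,170,370,260),6)
for d,b in((dt,[.5823,.0136,.2627]),(ds,[.5818,.017,.2637])):
    b=np.array(b); g=[(x,y) for x in np.arange(-.06,.07,.01) for y in np.arange(-.09,.095,.01) if np.hypot(x-.035,abs(y)-.06)>.015]
    def dep(pts):
        o=[]
        for p in pts:
            u,v=proj(d,np.r_[R2(b[2])@p+b[:2],.018]); o.append(by_depth(d,u,v)[2])
        return np.array(o)
    G=np.array(g)+[.005,0]; z=dep(G); c=np.linalg.lstsq(np.c_[G,np.ones(len(G))],z,rcond=None)[0]
    zb=dep([(x,y) for x in np.arange(-.13,.03,.02) for y in (.15,.18,.2)])
    print('slope',c[:2].round(4),'plate top mm',np.median(z)*1e3,'board top',np.median(zb)*1e3)
E
```

```text
t 12.28 TCP board mm [-194.7 -231.3] z 154.3 toolx-by deg -90.42 down [-0.  0. -1.] F [1.1 0.6] 0.7 0.08775775584633773
slope [-0.2099 -0.2179] plate top mm 18.217471788952277 board top 12.797536881678283
slope [-0.0578 -0.0313] plate top mm 17.741679005795042 board top 11.261557373921704
```

View pics/scene7.png

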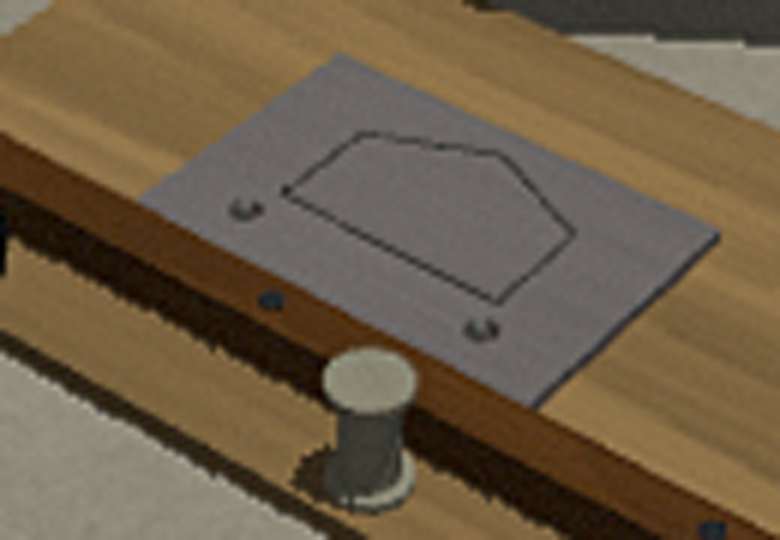

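The enlarged crop shows a pin standing in each hole, at (480,328) and (246,208), and no shadow gap under the plate. The depth slopes are off because missing readings (0) were included, so I'll refit robustly.

```bash
python3 - <<'E'
from fit import *
for n,b in(('top',[.5823,.0136,.2627]),('scene',[.5818,.017,.2637])):
    d=dict(np.load(n+'.npz')); b=np.array(b)
    G=np.array([(x,y) for x in np.arange(-.055,.07,.005) for y in np.arange(-.09,.095,.005) if np.hypot(x-.04,abs(y)-.06)>.015])
    z=np.array([by_depth(d,*proj(d,np.r_[R2(b[2])@p+b[:2],.018]))[2] for p in G]); k=abs(z-.018)<.02
    r=least_squares(lambda c:(G[k]@c[:2]+c[2]-z[k])*1e3,[0,0,.018],loss='soft_l1'); print(n,k.mean().round(2),r.x.round(4))
E
```

```text
top 0.99 [ 0.0037 -0.0021  0.0179]
scene 0.99 [ 0.0051 -0.0015  0.0175]
```

Both cameras agree that the plate is flat (slope no more than 0.005 rad) with its top about 18 mm above the table, so I'm handing in.

```bash
python3 -c "
from rig import ticket; print(ticket.job_done())"
```

```text
the job is handed in; nothing more can be done
None
```

The template is seated on both pins and lying flat, and the job was handed in at about 12.4 s of the 48 s allowed; it reported no verdict. I only pushed the plate:
1. **Along the fence:** I slid it about 33 mm towards +y with closed fingers.
2. **Towards the fence:** I pushed it about 17 mm with both fingers spread, which squared it up but let it slip back about 5 mm in y.
3. **Along the fence again:** I pushed it about 10 mm towards +y with the fingers spread, and both holes dropped over the pins.

**Last checks:**
- **Holes:** a pin is visible in each hole.
- **Flatness:** depth fits from both cameras give a slope of at most 0.006 rad (limit 0.02), with the plate's top at 17.5–17.9 mm (18 mm expected).
- **Robot:** the arm is clear of everything, with wrist forces of about 1 N.
- **Other objects:** the spool looked unmoved in the last picture. The pin cup, chalk and shears looked unmoved after the final push; I did not measure any of the four.

**One check that failed:** my first flatness fit gave false slopes of 0.03 to 0.22 rad because missing depth readings were included. Leaving them out fixed it. I did not measure the hole-to-pin distance separately; that rests on the pins being visible in the holes and the plate lying flat.

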